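# Butt a rail against the drill guide and lock it with the swing strap clamp

### The job

A short wooden rail lies loose in the channel of the dowelling jig, a little short of the metal drill-guide block. Using fingertip pushes only, slide the rail along the channel until its end butts against the block, then swing the clamp strap across it as far as the stop pin, and only then push the cam lever fully down so that the rail is locked. Do not pick the rail up, and leave the other things on the bench as they are.

Things in the scene. Friction and masses are not known exactly. Their poses are not given: they have to be found in the camera images.
- jig: Dowelling jig fixed to the bench, plywood base 320 x 240 x 18 mm. Origin: centre of its underside; x runs along the rail channel towards the drill guide, y to the left of that, z up. The channel lies at y = -65 mm, floor z = 18 mm, 47 mm wide between a fence (top z = 36) and a batten (top z = 32), both from x = -50 to +60 mm; before that the base is open, so the rail's free end can be reached.
- guide_face (a point): Middle of the face (jig x = 60, y = -65, z = 33 mm) that the rail butts against, of the drill guide: an aluminium block 36 x 78 x 40 mm, top 58 mm above the bench, closing the channel's end. Axes as the jig's.
- rail: Beech rail to be locked, 150 x 45 x 30 mm, 0.1 to 0.2 kg, loose, flat in the channel along jig x with 1 mm of play each side; starts 12 to 32 mm short of the guide. Origin: centre of its underside, at jig x = -15 mm once butted; x along its length. Top 48 mm above the bench. Slides with about 1 N.
- rail_end (a point): Middle of the rail's free end face (the end away from the drill guide, the one to push on), 15 mm above its underside.
- clamp_pivot (a point): Point on the clamp's upright swing axis, at jig x = -15, y = +30 mm, 75 mm above the bench; axes as the jig's. The clamp stands on a wooden riser block, 44 x 56 mm, top 56 mm above the bench, with the 8 mm steel stop pin on it (up to 80 mm).
- strap_swing (a joint): Swing of the strap about the axis through clamp_pivot, rad, counter-clockwise from above positive. 0: square across the rail, pointing to jig -y, at the stop pin (end of travel). Starts at -1.9 to -1.35, pointing back along jig -x; push its clockwise side. At angle a it points along (sin a, -cos a) in jig x, y. Takes about 1 N at the tip and stays where left; the raised lever turns with it.
- strap: Flat steel clamp strap, 25 wide, 8 thick, underside 71 and top 79 mm above the bench with the lever up. Origin on the swing axis at mid thickness; it points along its own -y. A rubber foot, 22 mm across, hangs under it 95 mm from the axis, 2 mm or more above the rail's top; a nut and stud stand on it there, up to 93 mm. The lever lowers strap and foot by 7 mm: the foot then presses with 10 to 16 N.
- strap_tip (a point): The round tip of the strap, 120 mm from the swing axis, at mid thickness.
- cam_lever (a joint): The cam lever's angle, rad: 0 raised (54 degrees above level), 0.95 fully down, level, at its end stop; starts at 0 to 0.06. It takes 3 to 6 N at its end (more near the end of travel) and stays where it is left.
- lever_pin (a point): The lever's pivot pin, on the swing axis 93.5 mm above the bench. The lever points away from the strap's tip, along the strap's own +y, and moves in the strap's upright plane. Its end is 90 mm from the pin; 24 to 26 mm wide; its last 46 mm are a black plastic grip 14 mm thick, upper face 10.5 mm above the line through the pin.
- lever_tip (a point): End of the lever grip, on its upper face. Raised it is about 173 mm above the bench, 44 mm out from the swing axis; down it is 104 mm above the bench and 90 mm out.
- spare_rail: a second beech rail, 150 x 45 x 30 mm, lying on the bench to the right of the jig; a bystander, to be left where it is; origin at the centre of its underside
- glue: white glue bottle, 58 mm in diameter, 170 mm tall, standing on the bench to the right of the jig; a bystander, to be left where it is; origin at the centre of its underside
- hammer: hammer, 260 mm long, lying on the bench to the left of the jig; a bystander, to be left where it is; origin at the centre of its underside
- screwdriver: screwdriver, 200 mm long, lying on the bench to the right of the jig; a bystander, to be left where it is; origin at the centre of its underside
- tape: grey tape measure, 66 x 62 x 34 mm, on the bench to the left of the jig; a bystander, to be left where it is; origin at the centre of its underside
- dowel_jar: small clear jar with a steel lid, 44 mm in diameter, 55 mm tall, on the jig's base by its far left corner; a bystander, to be left where it is; origin at the centre of its underside
- pencil: flat red carpenter's pencil, 85 mm long, lying on the jig's base near its near left corner; a bystander, to be left where it is; origin at the centre of its underside
There are look-alikes about, which are no part of the job. What is shaped like the rail but yellow is not meant.

How it is judged:
By the outcome, as a careful person would: the job done as asked, in the order asked, and still so for the second after the job is handed in, with the robot touching nothing.
It also fails if it takes over 54 s, if anything falls off the work surface, if the arm or the gripper's body presses on something with over 40 N, if the wrist force passes 120 N, or if a joint passes its speed limit or range.

### The arm

A 6-joint arm with a two-finger parallel gripper is mounted at the origin on the work surface. World frame = base frame: x ahead of the robot, y to its left, z up, the work surface at z = 0. Lengths are in m, angles in rad, forces in N, time in s.
With the tool pointing down it reaches from about 0.35 to 0.975 m from the base axis. Payload 4.9 kg.
Tool frame: the origin (TCP) lies on the centre line of the jaws, within the pads' length; the fingertips stand ctrl.nose_length ahead of it and the grasp point (between the pads) lies 2 mm behind it (ctrl.nose_length is the distance from the TCP to the fingertips, in m); z points along the fingers, y is the direction in which the jaws open and shut (so a half turn about z gives the same grasp; the last joint's range is limited). The gripper opens to 85 mm and grips with 20 to 120 N. Pads are 22 mm wide; open, the fingers measure 114 mm over their backs; the gripper's body (76 mm by 85 mm) begins 54 mm behind the grasp point. The pads swing forward as they close: fully open they stand 13 mm farther back than shut.
Start: joints at [1.176, 0.053, 1.613, -0, 1.476, -0.119], TCP at [0.17, 0.601, 0.248] pointing down, gripper open.
Joint ranges: [-3.01, 3.01], [-1.01, 2.22], [0.06, 2.58], [-1.02, 4.17], [0.09, 2.62], [-3.14, 3.14]. Speed limits (rad/s): [2.57, 2.57, 3.14, 3.14, 3.14, 3.14].

### API

Orientations are given as a rotation vector (axis times angle).
In Python, from station import sensors, get_image, order, ctrl gives the robot as it stands.
- The arm moves only by the tool move_arm, never from a script. Its argument "increments" is a list of rows, each a list of 5 numbers: the shift along the tool's x, y, z in cm, then the turn about the tool's z in degrees, then the finger opening in cm, from 0 to 8.54. In form: [[dx, dy, dz, twist, gripper], ...]. A call has 1 to 5 rows; each row is the pose to reach, as a shift and turn from the pose commanded when the call began, along the tool's axes at that moment; what a row does not reach only later rows make up. A row lasts 1/8 s, in which the tool goes at most 62.5 mm and 10.7 degrees, less where a joint would pass 70% of its speed; a pose out of reach is approached as far as the arm can. A call with a gripper value outside its range is refused whole. The fingers move at their own pace and stop on an object; "newtons" is the grip in N (left out, the last holds). Time passes only in rows, so rows that repeat a pose let the fingers close. It gives the time, the measured TCP pose, the force and the opening at its end, in the units of the state.
- sensors.get_obs(): the state, without advancing time (a new reading comes with each control period).
- get_image(name): name is "side" or "top"; returns a dict with "image" (420x560x3 uint8, red, green, blue), "K" (3x3 intrinsics, pixels), "D" ([k1, k2, p1, p2, k3] as OpenCV has them; the pictures are not rectified), "R" (3x3) and "t" (3): a world point X has camera coordinates R X + t. Camera axes: x right, y down, z forward; pixel columns grow to the right and rows downward; lengths in m; the calibration is good to about 2 mm. A picture is of the moment at which its call begins. There is no depth.
- order.finish_job(): hands the job in, once; it reports no verdict.
The state is a dict: "t": time; "q": joint angles; "dq": joint speeds; "effort": joint torques, N m; "tool_pos": TCP position; "tool_rot": TCP orientation; "contact_force": force on the tool from outside, world axes, zero at the start; "wrist_torque": the same for the moment, N m; "opening": finger opening in m.
Only numpy, scipy, OpenCV 4.12 (cv2) and the standard library are available. Lean on these libraries where they do the work, as an engineer would, in place of code of your own. Each camera call takes 0.05 s, during which the arm holds its last target.

## Working session

There is one attempt and no reset: what is moved stays moved. The work goes in short steps, Python scripts to look and compute and a tool call to move; the robot and the scene stay as the last step left them, time stands still between calls to the robot, and variables do not carry over. Pictures are saved under pics/ and viewed, and the job is handed in when it is done.

Besides the shell and the picture viewer there is one more tool, called after ">>>" in YAML: its name, and indented under it one key for each argument. move_arm: Moves the arm, as the interface text tells. Its arguments: {"type":"object","properties":{"increments":{"type":"array"},"newtons":{"type":"number"}},"required":["increments"]}

```bash
mkdir -p pics; ls; python3 - <<'E'
from station import sensors,get_image,order,ctrl
import cv2,numpy as np
o=sensors.get_obs()
for k,v in o.items(): print(k,np.round(v,4))
print(ctrl.nose_length)
import pickle
for n in("side","top"):
    d=get_image(n); pickle.dump(d,open(f'{n}0.pkl','wb'))
    cv2.imwrite(f'pics/{n}0.png',cv2.resize(d["image"][:,:,::-1],(784,588),interpolation=cv2.INTER_CUBIC))
    print(n,d["K"].tolist(),np.round(d["D"],4),np.round(d["R"],4).tolist(),d["t"])
E
```

```text
pics
t 0.0
q [ 1.176   0.0534  1.6143 -0.      1.476  -0.119 ]
dq [ 0.0019 -0.0012 -0.0007  0.0023 -0.0008 -0.001 ]
effort [ 2.60000e-03 -3.93683e+01 -3.70177e+01  0.00000e+00  7.10000e-03
 -0.00000e+00]
tool_pos [0.17   0.6008 0.2471]
tool_rot [-0.4317 -3.1113  0.0032]
contact_force [ 0.5548 -1.1682 -0.2936]
wrist_torque [-0.0351 -0.0054 -0.0193]
opening 0.0857
0.017
side [[508.7379996213521, 0.0, 284.069688881434], [0.0, 508.7379996213521, 207.65260327851604], [0.0, 0.0, 1.0]] [-0.1807  0.      0.      0.      0.    ] [[0.9875, -0.1574, -0.0056], [-0.1177, -0.7142, -0.6899], [0.1046, 0.682, -0.7238]] [-0.52784599  0.19182131  1.25537296]
top [[391.1200324511147, 0.0, 274.05026687201456], [0.0, 391.1200324511147, 208.5329310974111], [0.0, 0.0, 1.0]] [-0.1015  0.      0.      0.      0.    ] [[0.0256, -0.9997, -0.0054], [-0.9928, -0.0248, -0.1174], [0.1173, 0.0084, -0.9931]] [0.04587986 0.554264   0.9348342 ]
```

View pics/side0.png

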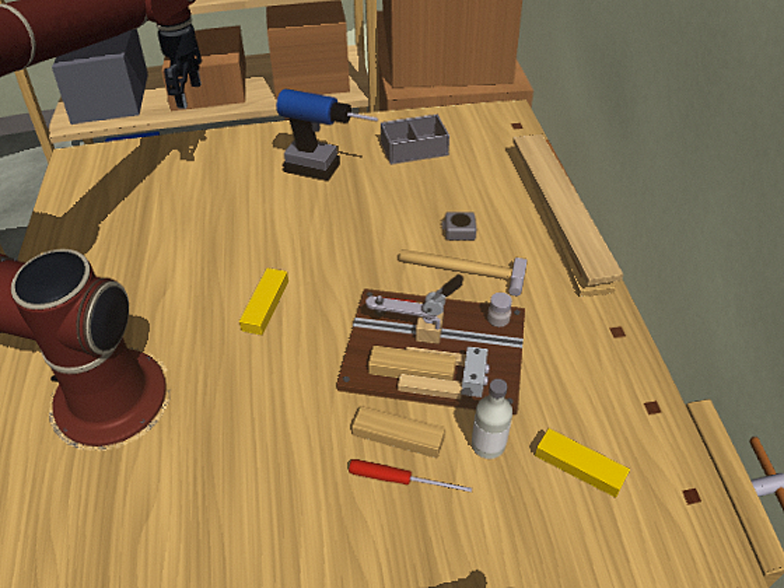

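View pics/top0.png

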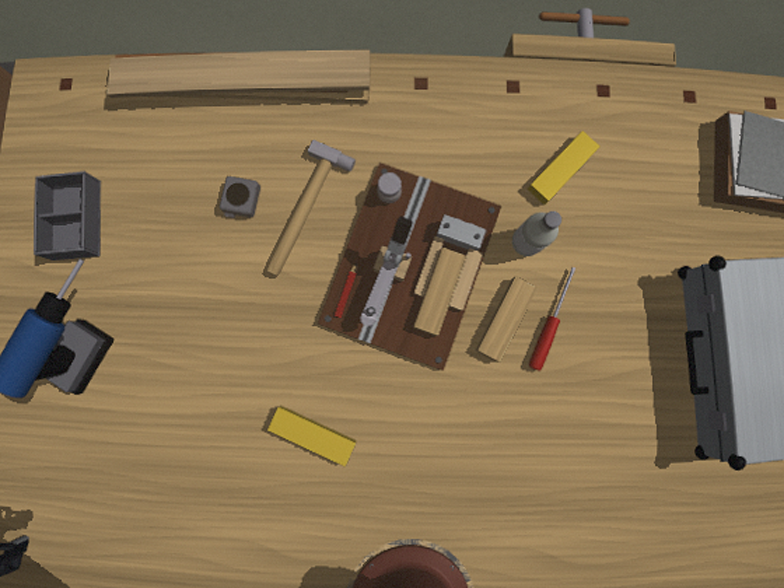

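The side view shows the dark jig base around (430,350), with the clamp lever at (450,290), the strap tip at (375,303) and the guide block at (475,370). The top view shows the rail at (440,290), the strap tip at (370,312) and the lever grip at (402,230).

Three things look like the rail:
- The beech one in the jig channel, top (440,290).
- The beech spare to the right of the jig, top (507,318).
- The yellow ones, top (565,165) and (310,435).

The one in the channel next to the guide block fits the description. I'll enlarge it to confirm.

```bash
cat > h.py <<'E'
import numpy as np,cv2,pickle
def ray(d,uv):
    p=cv2.undistortPoints(np.array(uv,float).reshape(-1,1,2),d["K"],np.array(d["D"])).reshape(-1,2)
    v=np.c_[p,np.ones(len(p))]@d["R"]   # R^T v
    c=-np.array(d["R"]).T@d["t"]
    return c,v
def onz(d,uv,z):
    c,v=ray(d,uv); s=(z-c[2])/v[:,2]
    return c+v*s[:,None]
def proj(d,X):
    X=np.array(X,float).reshape(-1,3)
    return cv2.projectPoints(X,cv2.Rodrigues(np.array(d["R"]))[0],np.array(d["t"],float),d["K"],np.array(d["D"]))[0].reshape(-1,2)
def tri(d1,u1,d2,u2):
    c1,v1=ray(d1,[u1]);c2,v2=ray(d2,[u2]);v1=v1[0];v2=v2[0]
    A=np.c_[v1,-v2];s=np.linalg.lstsq(A,c2-c1,rcond=None)[0]
    a=c1+s[0]*v1;b=c2+s[1]*v2
    return (a+b)/2,np.linalg.norm(a-b)
E
python3 - <<'E'
from h import *
for n,(x0,y0,x1,y1) in dict(top=(215,105,375,275),side=(230,195,390,300)).items():
    d=pickle.load(open(n+'0.pkl','rb'));im=d["image"]
    hsv=cv2.cvtColor(im,cv2.COLOR_RGB2HSV)
    m=((hsv[...,2]<115)&((hsv[...,0]<14)|(hsv[...,0]>170))&(hsv[...,1]>60)).astype(np.uint8)
    mm=np.zeros_like(m);mm[y0:y1,x0:x1]=m[y0:y1,x0:x1]
    m=cv2.morphologyEx(mm,cv2.MORPH_OPEN,np.ones((3,3)))
    cs,_=cv2.findContours(m,0,2);P=np.vstack([c for c in cs if cv2.contourArea(c)>60])
    hull=cv2.convexHull(P);ap=cv2.approxPolyDP(hull,4,True).reshape(-1,2);print(n,ap.tolist())
    print(np.round(onz(d,ap,0.018),4).tolist())
    c=cv2.resize(im[y0:y1,x0:x1,::-1],None,fx=3.4 if n=='top' else 4.8,fy=3.4 if n=='top' else 4.8,interpolation=cv2.INTER_CUBIC)
    cv2.imwrite(f'pics/{n}0c.png',c)
E
```

```text
top [[356, 147], [316, 262], [265, 245], [234, 223], [255, 156], [277, 120]]
[[0.7195, -0.1469, 0.018], [0.4239, -0.0473, 0.018], [0.4628, 0.0802, 0.018], [0.5157, 0.1594, 0.018], [0.6888, 0.1122, 0.018], [0.7861, 0.0583, 0.018]]
side [[374, 220], [368, 295], [242, 275], [252, 233], [318, 214]]
[[0.7939, 0.0733, 0.018], [0.7131, -0.1598, 0.018], [0.4212, -0.0512, 0.018], [0.4615, 0.0811, 0.018], [0.6478, 0.12, 0.018]]
```

View pics/top0c.png

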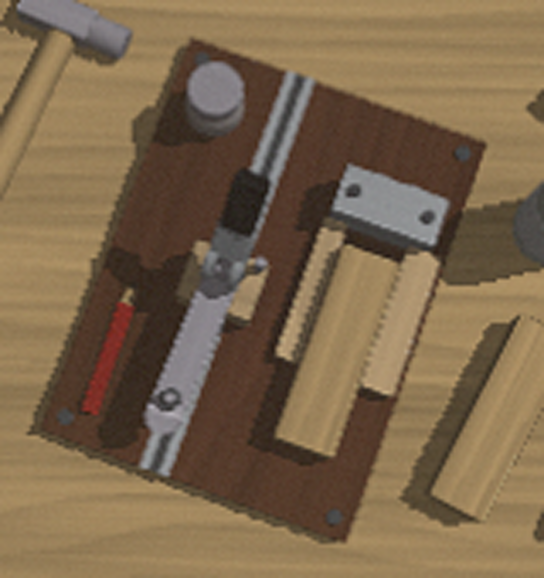

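View pics/side0c.png

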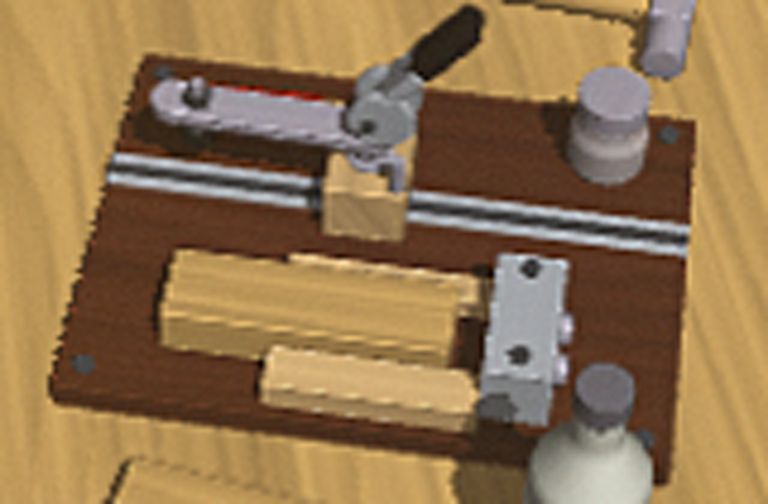

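```bash
cat >> h.py <<'E'
def jig2w(P,J):
    P=np.array(P,float).reshape(-1,3);c,s=np.cos(J[2]),np.sin(J[2])
    return np.c_[J[0]+c*P[:,0]-s*P[:,1],J[1]+s*P[:,0]+c*P[:,1],P[:,2]]
def w2jig(P,J):
    P=np.array(P,float).reshape(-1,3);c,s=np.cos(J[2]),np.sin(J[2]);x=P[:,0]-J[0];y=P[:,1]-J[1]
    return np.c_[c*x+s*y,-s*x+c*y,P[:,2]]
E
python3 - <<'E'
from h import *
from scipy.optimize import least_squares
T=pickle.load(open('top0.pkl','rb'));S=pickle.load(open('side0.pkl','rb'))
tc=lambda u:[215+u[0]/3.4,105+u[1]/3.4]
sc=lambda u:[230+u[0]/4.8,195+u[1]/4.8]
# jig corner far-left, far-right, near-right, near-left
Jc=np.array([[.16,.12,.018],[.16,-.12,.018],[-.16,-.12,.018],[-.16,.12,.018]])
tu=[tc(u) for u in [(192,40),(484,146),(346,541),(35,432)]]
su=[sc(u) for u in [(694,122),(147,57),(55,383)]];si=[0,3,2]
print(np.round(onz(T,tu,.018),4).tolist());print(np.round(onz(S,su,.018),4).tolist())
A=onz(T,tu,.018);B=onz(S,su,.018)
f=lambda J:np.r_[(jig2w(Jc,J)-A).ravel(),(jig2w(Jc[si],J)-B).ravel()]
r=least_squares(f,[.6,0,-.4]);J=r.x;print(J,np.round(r.fun.reshape(-1,3)[:,:2]*1e3,1).tolist())
pickle.dump(J,open('J.pkl','wb'))
# rail end top edge (z=.048)
for n,d,c,us in (('top',T,tc,[(278,438),(333,458)]),('side',S,sc,[(177,250),(163,312)])):
    print(n,np.round(w2jig(onz(d,[c(u) for u in us],.048),J)*1e3,1).tolist())
print('guide top', np.round(w2jig(onz(T,[tc(u) for u in [(348,164),(448,198),(436,245),(333,212)]],.058),J)*1e3,1).tolist())
# nut top z .093, strap tip
for n,d,c,u,v,w in (('top',T,tc,(167,397),(155,423),(246,172)),('side',S,sc,(195,80),(152,100),(468,12))):
    print(n,'nut',np.round(w2jig(onz(d,[c(u)],.091),J)*1e3,1),'tip',np.round(w2jig(onz(d,[c(v)],.075),J)*1e3,1),'lev',np.round(w2jig(onz(d,[c(w)],.173),J)*1e3,1))
x,e=tri(T,tc((250,172)),S,sc((475,15)));print('levertip',w2jig(x,J),e)
print('jar',np.round(w2jig(onz(T,[tc((216,88))],.073),J)*1e3),'glue',onz(T,[(553*560/784,220*560/784)],.17))
E
```

```text
[[0.7946, 0.0729, 0.018], [0.7171, -0.1504, 0.018], [0.4187, -0.0493, 0.018], [0.4924, 0.1804, 0.018]]
[[0.7951, 0.0715, 0.018], [0.4962, 0.1724, 0.018], [0.4199, -0.0504, 0.018]]
[ 0.60665764  0.01169182 -0.32905404] [[2.3, 0.7], [2.2, -3.2], [-2.2, -0.8], [1.6, -3.4], [1.8, 2.0], [-2.2, 4.6], [-3.5, 0.2]]
top [[-106.8, -45.3, 48.0], [-106.6, -86.9, 48.0]]
side [[-106.0, -45.7, 48.0], [-105.2, -87.0, 48.0]]
guide top [[96.0, -25.2, 58.0], [97.5, -101.3, 58.0], [61.8, -104.4, 58.0], [58.8, -26.9, 58.0]]
top nut [[-109.7   36.4   91. ]] tip [[-128.4   38.8   75. ]] lev [[ 35.8  34.8 173. ]]
side nut [[-111.    36.1   91. ]] tip [[-134.2   32.5   75. ]] lev [[ 31.2  29.  173. ]]
levertip [[0.03606924 0.03211445 0.16923431]] 0.0031123461014775505
jar [[112.  82.  73.]] glue [[ 0.65588101 -0.20154509  0.17      ]]
```

Top crop: the beech rail sits in the channel with its free end at (305,448) and a gap before the guide block's face at (385,230), so it is the one meant. The strap runs from the hub (225,265) to the tip (160,425), and the black lever grip is at (246,200).

The measurements put the rail end at jig x ≈ -106 mm (about 16 mm to go) and the strap angle at about -1.63 rad. Next is a planner script, then I'll move.

```bash
cat > plan.py <<'E'
from h import *
from station import sensors,ctrl
from scipy.spatial.transform import Rotation as Ro
J=pickle.load(open('J.pkl','rb'))
def plan(targets,quiet=False):
    """targets: jig x,y and TIP z (mm), printed as tool cm"""
    o=sensors.get_obs();R=Ro.from_rotvec(o["tool_rot"]).as_matrix();p=np.array(o["tool_pos"])
    ax=np.degrees(np.arctan2(R[1,0],R[0,0]));want=np.degrees(J[2])+180
    tw=-((want-ax+180)%360-180)  # tool z is down
    tcp=w2jig(p,J)[0]*1e3
    print('t',round(o["t"],2),'tcp jig',np.round(tcp,1),'tipz',round(tcp[2]-ctrl.nose_length*1e3,1),'F jig',np.round(w2jig(o["contact_force"],[0,0,J[2]])[0],1),'open',round(o["opening"],4),'nose',ctrl.nose_length,'twist',round(tw,2),'world',np.round(p,3), 'tilt',np.round(R[2],3))
    for t in targets:
        w=jig2w(np.array(t)/1e3,J)[0];w[2]+=ctrl.nose_length
        print(t,np.round(R.T@(w-p)*100,2))
E
python3 - <<'E'
from plan import *
plan([(-145,-65,150),(-145,-65,27)])
T=pickle.load(open('top0.pkl','rb'))
print('drill',onz(T,[(25,250)],.1))
E
```

```text
t 0.1 tcp jig [-603.6  416.5  247.1] tipz 230.1 F jig [0.6 0.9 0.3] open 0.0856 nose 0.017 twist 3.05 world [0.17  0.601 0.247] tilt [ 0.    -0.002 -1.   ]
(-145, -65, 150) [-43.24 -50.5    8.1 ]
(-145, -65, 27) [-43.24 -50.48  20.4 ]
drill [[0.43034061 0.65192564 0.1       ]]
```

>>> move_arm:
  increments:
    - [-4,-5,0,3,0]
    - [-8,-10,0,3,0]
    - [-12,-14,0,3,0]
    - [-16,-19,0,3,0]
    - [-21,-25,0,3,0]
  newtons: 40

```text
t: 0.72
tool_pos: [0.2974, 0.3174, 0.2479]
tool_rot: [0.512, 3.1, -0.0]
contact_force: [1.2, -0.4, 0.3]
opening: -0.0002
```

```bash
python3 - <<'E'
from plan import *
plan([(-145,-65,150),(-145,-65,27)])
E
```

```text
t 0.72 tcp jig [-391.5  189.4  247.9] tipz 230.9 F jig [1.3 0.  0.3] open -0.0002 nose 0.017 twist 0.09 world [0.297 0.317 0.248] tilt [-0. -0. -1.]
(-145, -65, 150) [-24.6  -25.48   8.1 ]
(-145, -65, 27) [-24.6  -25.47  20.4 ]
```

>>> move_arm:
  increments:
    - [-5,-5,1,0,0]
    - [-10,-10,3,0,0]
    - [-15,-15,5,0,0]
    - [-20,-21,7,0,0]
    - [-24.6,-25.5,8,0,0]

```text
t: 1.35
tool_pos: [0.4267, 0.0422, 0.1775]
tool_rot: [-0.514, -3.099, -0.0]
contact_force: [0.7, 0.2, 0.0]
opening: -0.0001
```

```bash
python3 - <<'E'
from plan import *
from station import get_image
plan([(-145,-65,28),(-125,-65,28)])
for n in("side","top"):
    d=get_image(n); pickle.dump(d,open(f'{n}1.pkl','wb'))
    x0,y0=(215,185) if n=='side' else (200,100)
    cv2.imwrite(f'pics/{n}1.png',cv2.resize(d["image"][y0:y0+150,x0:x0+200,::-1],(800,600),interpolation=cv2.INTER_CUBIC))
    print(n,proj(d,sensors.get_obs()["tool_pos"]+np.array([0,0,-.017])))
E
```

```text
t 1.35 tcp jig [-180.2  -29.3  177.5] tipz 160.5 F jig [0.6 0.4 0. ] open -0.0001 nose 0.017 twist 0.03 world [0.427 0.042 0.178] tilt [ 0.  0. -1.]
(-145, -65, 28) [-3.52 -3.58 13.25]
(-125, -65, 28) [-5.52 -3.58 13.25]
side [[237.16529889 210.06290677]]
top [[281.8219991  260.78765338]]
```

View pics/side1.png

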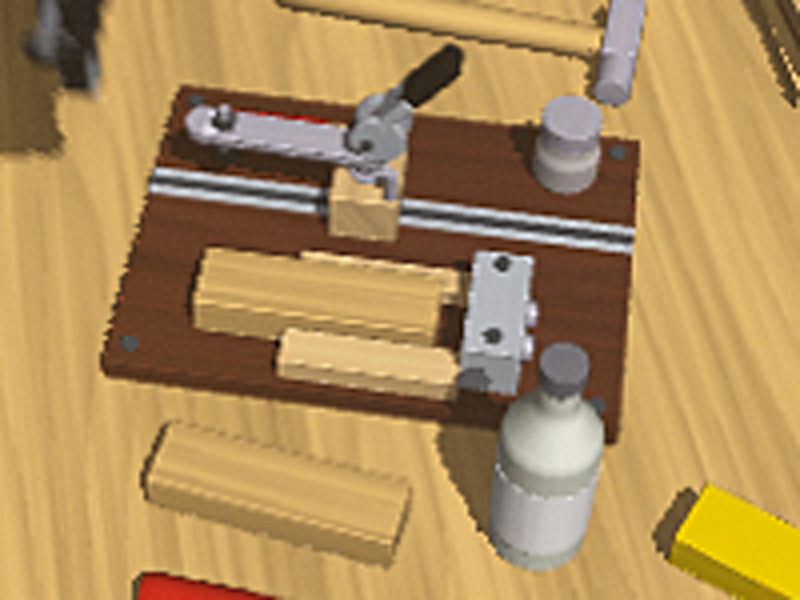

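The side view shows the closed fingertips at crop (85,90), matching their projected pixel, with the rail end face at (195,295) clear. Next I settle behind the rail.

>>> move_arm:
  increments:
    - [0,-3,0,0,0]
    - [0,-3,2,0,0]
    - [0,-3,2,0,0]

```text
t: 1.82
tool_pos: [0.4156, 0.0162, 0.1567]
tool_rot: [-0.513, -3.096, -0.0]
contact_force: [0.1, -0.3, 0.4]
opening: 0.0
```

```bash
python3 - <<'E'
from plan import *
plan([(-145,-65,28),(-125,-65,28)])
E
```

```text
t 1.82 tcp jig [-182.3  -57.5  156.7] tipz 139.7 F jig [ 0.2 -0.3  0.4] open 0.0 nose 0.017 twist 0.05 world [0.416 0.016 0.157] tilt [ 0.004 -0.001 -1.   ]
(-145, -65, 28) [-3.77 -0.74 11.15]
(-125, -65, 28) [-5.77 -0.75 11.15]
```

>>> move_arm:
  increments:
    - [-3.7,-0.75,3,0,0]
    - [-3.7,-0.75,7,0,0]
    - [-3.7,-0.75,10,0,0]
    - [-3.7,-0.75,11.1,0,0]
    - [-3.7,-0.75,11.1,0,0]

```text
t: 2.45
tool_pos: [0.4496, -0.0028, 0.0475]
tool_rot: [-0.512, -3.099, -0.0]
contact_force: [1.0, -0.6, 0.2]
opening: -0.0003
```

```bash
python3 - <<'E'
from plan import *
plan([(-121,-65,28),(-101,-65,28)])
E
```

```text
t 2.45 tcp jig [-143.9  -64.5   47.5] tipz 30.5 F jig [ 1.1 -0.3  0.2] open -0.0003 nose 0.017 twist 0.1 world [ 0.45  -0.003  0.048] tilt [ 0.001 -0.    -1.   ]
(-121, -65, 28) [-2.29 -0.05  0.25]
(-101, -65, 28) [-4.29 -0.06  0.25]
```

>>> move_arm:
  increments:
    - [-1.2,0,0,0,0]
    - [-2.3,0,0,0,0]
    - [-2.7,0,0,0,0]
    - [-3.1,0,0,0,0]
    - [-3.5,0,0,0,0]

```text
t: 3.08
tool_pos: [0.4828, -0.0146, 0.0473]
tool_rot: [-0.513, -3.099, -0.0]
contact_force: [-1.6, 0.5, 0.3]
opening: 0.0001
```

```bash
python3 - <<'E'
from plan import *
plan([(-101,-65,28)])
E
```

```text
t 3.08 tcp jig [-108.7  -64.9   47.3] tipz 30.3 F jig [-1.7 -0.   0.3] open 0.0001 nose 0.017 twist 0.05 world [ 0.483 -0.015  0.047] tilt [ 0. -0. -1.]
(-101, -65, 28) [-0.77 -0.01  0.23]
```

Contact at about 1.7 N, as expected. I'm continuing in small steps.

>>> move_arm:
  increments:
    - [-0.2,0,0,0,0]
    - [-0.4,0,0,0,0]
    - [-0.5,0,0,0,0]
    - [-0.6,0,0,0,0]

```text
t: 3.58
tool_pos: [0.4884, -0.0165, 0.0473]
tool_rot: [-0.513, -3.099, 0.0]
contact_force: [0.1, 0.1, 0.3]
opening: 0.0001
```

>>> move_arm:
  increments:
    - [-0.1,0,0,0,0]
    - [-0.2,0,0,0,0]

```text
t: 3.82
tool_pos: [0.4892, -0.0167, 0.0473]
tool_rot: [-0.512, -3.096, -0.001]
contact_force: [-7.7, 2.3, 5.8]
opening: 0.0004
```

```bash
python3 - <<'E'
from plan import *
plan([(-101,-65,28)])
E
```

```text
t 3.83 tcp jig [-102.   -64.9   47.3] tipz 30.3 F jig [-8.  -0.3  5.8] open 0.0004 nose 0.017 twist 0.05 world [ 0.489 -0.017  0.047] tilt [ 0.004 -0.    -1.   ]
(-101, -65, 28) [-0.1  -0.01  0.23]
```

>>> move_arm:
  increments:
    - [-0.1,0,0,0,0]
    - [-0.1,0,0,0,0]

```text
t: 4.08
tool_pos: [0.4892, -0.0168, 0.047]
tool_rot: [-0.512, -3.093, -0.001]
contact_force: [-8.4, 3.3, 7.5]
opening: 0.0001
```

```bash
python3 - <<'E'
from plan import *
plan([(-101,-65,28)])
E
```

```text
t 4.08 tcp jig [-102.   -64.9   47. ] tipz 30.0 F jig [-9.1  0.4  7.5] open 0.0001 nose 0.017 twist 0.06 world [ 0.489 -0.017  0.047] tilt [ 0.006 -0.    -1.   ]
(-101, -65, 28) [-0.1  -0.01  0.2 ]
```

The force rises with no further motion, so the rail is butted. I back off straight, rise, and look.

>>> move_arm:
  increments:
    - [2,0,0,0,0]
    - [4.5,0,0,0,0]
    - [4.5,0,-5,0,0]
    - [3,5,-10,0,0]
    - [1.5,11,-10,0,0]

```text
t: 4.7
tool_pos: [0.5127, 0.0862, 0.1521]
tool_rot: [0.515, 3.088, 0.002]
contact_force: [0.9, -0.4, -0.1]
opening: 0.0002
```

```bash
python3 - <<'E'
from plan import *
from station import get_image
plan([(-115,75,130),(-115,75,66)])
for n in("side",):
    d=get_image(n); pickle.dump(d,open(f'{n}2.pkl','wb'))
    x0,y0=(215,185) if n=='side' else (200,100)
    cv2.imwrite(f'pics/{n}2.png',cv2.resize(d["image"][y0:y0+150,x0:x0+200,::-1],(800,600),interpolation=cv2.INTER_CUBIC))
E
```

```text
t 4.7 tcp jig [-113.    40.1  152.1] tipz 135.1 F jig [ 1.  -0.1 -0.1] open 0.0002 nose 0.017 twist -0.1 world [0.513 0.086 0.152] tilt [-0.01   0.003 -1.   ]
(-115, 75, 130) [0.21 3.49 0.51]
(-115, 75, 66) [0.28 3.47 6.91]
```

View pics/side2.png

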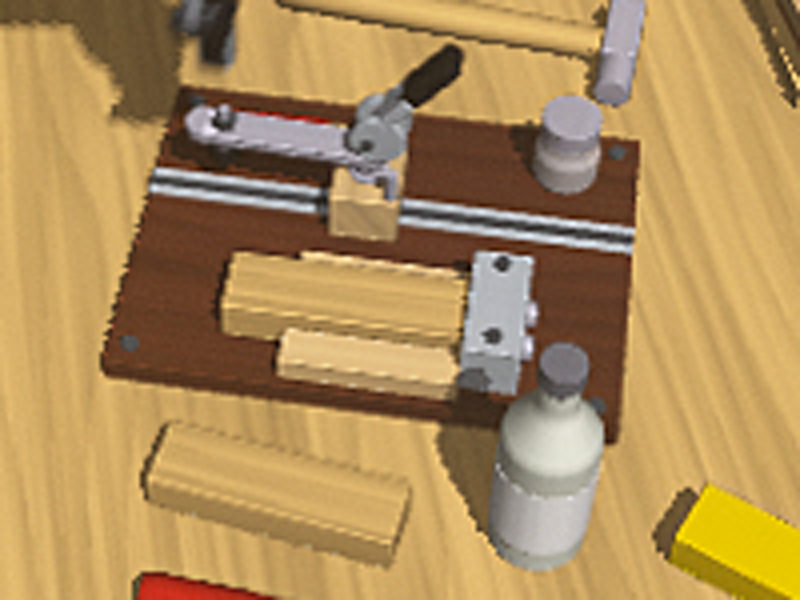

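The side view shows the rail's far end touching the guide block at (465,310), with no gap; its free end is now at (222,295). Next I place the fingers on the left (clockwise) side of the strap.

>>> move_arm:
  increments:
    - [0.2,3.6,0.5,0,0]
    - [0.2,3.6,0.5,0,0]
    - [0.2,3.6,3.5,0,0]
    - [0.2,3.6,6.8,0,0]
    - [0.2,3.6,6.8,0,0]

```text
t: 5.38
tool_pos: [0.516, 0.1196, 0.0758]
tool_rot: [-0.513, -3.093, 0.003]
contact_force: [-0.7, 0.3, 0.2]
opening: -0.0002
```

```bash
python3 - <<'E'
from plan import *
def st(a,r=98,gap=0,z=66):
    e=np.array([np.sin(a),-np.cos(a)]);n=np.array([-np.cos(a),-np.sin(a)]) # clockwise side normal
    h=11*abs(n[0])+14.5*abs(n[1])
    # contact corner offset along e kept: centre placed so
    p=np.array([-15,30])+r*e+(12.5+h+gap)*n
    return (round(p[0],1),round(p[1],1),z)
plan([st(a) for a in np.arange(-1.65,0.02,.15)])
E
```

```text
t 5.38 tcp jig [-120.6   72.8   75.8] tipz 58.8 F jig [-0.7  0.1  0.2] open -0.0002 nose 0.017 twist 0.01 world [0.516 0.12  0.076] tilt [ 0.006 -0.003 -1.   ]
(np.float64(-110.5), np.float64(65.5), 66) [-1.01 -0.73 -0.72]
(np.float64(-114.7), np.float64(50.7), 66) [-0.59 -2.21 -0.72]
(np.float64(-117.0), np.float64(36.9), 66) [-0.36 -3.59 -0.71]
(np.float64(-117.2), np.float64(22.5), 66) [-0.34 -5.03 -0.71]
(np.float64(-115.2), np.float64(7.7), 66) [-0.54 -6.51 -0.7 ]
(np.float64(-110.8), np.float64(-6.9), 66) [-0.98 -7.97 -0.7 ]
(np.float64(-104.1), np.float64(-21.0), 66) [-1.65 -9.38 -0.7 ]
(np.float64(-94.9), np.float64(-34.1), 66) [ -2.57 -10.69  -0.7 ]
(np.float64(-83.5), np.float64(-45.8), 66) [ -3.71 -11.86  -0.71]
(np.float64(-70.0), np.float64(-55.6), 66) [ -5.06 -12.84  -0.71]
(np.float64(-54.9), np.float64(-63.1), 66) [ -6.57 -13.59  -0.72]
(np.float64(-38.5), np.float64(-68.0), 66) [ -8.21 -14.08  -0.73]
```

>>> move_arm:
  increments:
    - [-1,-0.7,-0.6,0,0]
    - [-0.6,-1.5,-0.6,0,0]
    - [-0.6,-2.2,-0.6,0,0]
    - [-0.5,-2.9,-0.6,0,0]
    - [-0.4,-3.6,-0.6,0,0]

```text
t: 6.0
tool_pos: [0.5106, 0.0848, 0.085]
tool_rot: [0.513, 3.099, 0.0]
contact_force: [0.7, 0.4, -0.0]
opening: 0.0004
```

```bash
cat > st.py <<'E'
from plan import *
def st(a,r=98,gap=0,z=65):
    e=np.array([np.sin(a),-np.cos(a)]);n=np.array([-np.cos(a),-np.sin(a)])
    h=11*abs(n[0])+14.5*abs(n[1])
    p=np.array([-15,30])+r*e+(12.5+h+gap)*n
    return (float(round(p[0],1)),float(round(p[1],1)),z)
E
python3 - <<'E'
from st import *
plan([st(a) for a in np.arange(-1.35,0.02,.15)])
E
```

```text
t 6.0 tcp jig [-114.5   38.2   85. ] tipz 68.0 F jig [ 0.5  0.6 -0. ] open 0.0004 nose 0.017 twist 0.05 world [0.511 0.085 0.085] tilt [-0.001  0.    -1.   ]
(-117.0, 36.9, 65) [ 0.25 -0.13  0.3 ]
(-117.2, 22.5, 65) [ 0.27 -1.57  0.3 ]
(-115.2, 7.7, 65) [ 0.07 -3.05  0.3 ]
(-110.8, -6.9, 65) [-0.37 -4.51  0.3 ]
(-104.1, -21.0, 65) [-1.04 -5.92  0.3 ]
(-94.9, -34.1, 65) [-1.96 -7.23  0.3 ]
(-83.5, -45.8, 65) [-3.09 -8.4   0.3 ]
(-70.0, -55.6, 65) [-4.44 -9.38  0.3 ]
(-54.9, -63.1, 65) [ -5.95 -10.13   0.3 ]
(-38.5, -68.0, 65) [ -7.59 -10.63   0.3 ]
```

>>> move_arm:
  increments:
    - [0.2,-0.8,0.3,0,0]
    - [0.2,-1.6,0.3,0,0]
    - [0.1,-2.3,0.3,0,0]
    - [0,-3.1,0.3,0,0]
    - [0,-3.1,0.3,0,0]

```text
t: 6.62
tool_pos: [0.5006, 0.0552, 0.0817]
tool_rot: [-0.514, -3.099, 0.001]
contact_force: [-0.8, -1.4, 1.0]
opening: 0.0002
```

```bash
python3 - <<'E'
from st import *
from station import get_image
plan([st(a) for a in np.arange(-1.05,0.02,.15)])
for n in("side",):
    d=get_image(n)
    x0,y0=(215,185) if n=='side' else (200,100)
    cv2.imwrite(f'pics/{n}3.png',cv2.resize(d["image"][y0:y0+150,x0:x0+200,::-1],(800,600),interpolation=cv2.INTER_CUBIC))
E
```

```text
t 6.62 tcp jig [-114.4    6.9   81.7] tipz 64.7 F jig [-0.3 -1.6  1. ] open 0.0002 nose 0.017 twist 0.0 world [0.501 0.055 0.082] tilt [ 0. -0. -1.]
(-115.2, 7.7, 65) [ 0.08  0.08 -0.03]
(-110.8, -6.9, 65) [-0.36 -1.38 -0.03]
(-104.1, -21.0, 65) [-1.03 -2.79 -0.03]
(-94.9, -34.1, 65) [-1.95 -4.1  -0.03]
(-83.5, -45.8, 65) [-3.09 -5.27 -0.03]
(-70.0, -55.6, 65) [-4.44 -6.25 -0.03]
(-54.9, -63.1, 65) [-5.95 -7.   -0.03]
(-38.5, -68.0, 65) [-7.59 -7.49 -0.03]
```

View pics/side3.png

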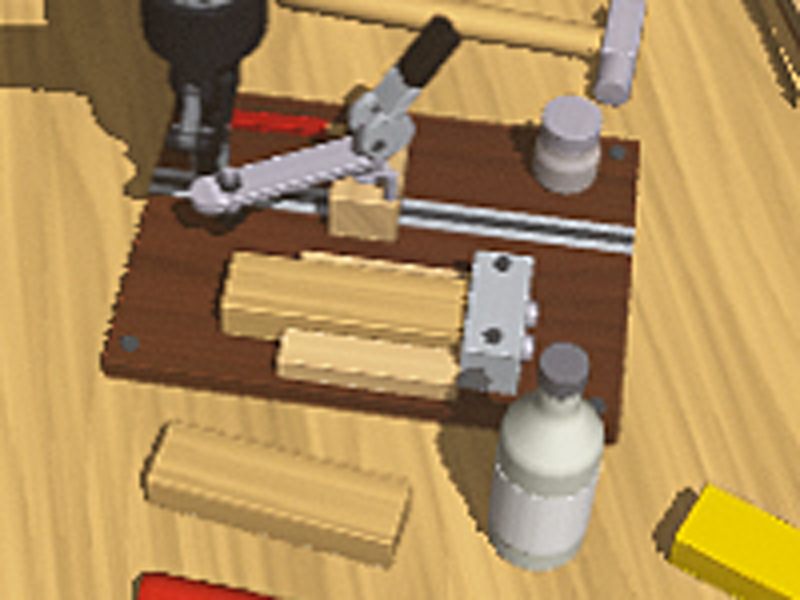

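The strap is following: its tip is at (210,195) and the fingers are behind it at (205,150). The rail hasn't moved, so I continue along the arc.

>>> move_arm:
  increments:
    - [-0.2,-0.7,0,0,0]
    - [-0.4,-1.4,0,0,0]
    - [-0.7,-2.1,0,0,0]
    - [-1.0,-2.8,0,0,0]
    - [-1.5,-3.5,0,0,0]

```text
t: 7.3
tool_pos: [0.5037, 0.0174, 0.0817]
tool_rot: [-0.513, -3.099, 0.0]
contact_force: [0.7, 0.5, -0.2]
opening: 0.0002
```

```bash
python3 - <<'E'
from st import *
plan([st(a) for a in np.arange(-.6,0.02,.1)])
E
```

```text
t 7.3 tcp jig [-99.3 -27.9  81.7] tipz 64.7 F jig [ 0.5  0.7 -0.2] open 0.0002 nose 0.017 twist 0.05 world [0.504 0.017 0.082] tilt [ 0. -0. -1.]
(-94.9, -34.1, 65) [-0.44 -0.62 -0.03]
(-87.5, -42.0, 65) [-1.18 -1.41 -0.03]
(-79.2, -49.3, 65) [-2.   -2.14 -0.03]
(-70.0, -55.6, 65) [-2.92 -2.77 -0.03]
(-60.1, -60.8, 65) [-3.91 -3.29 -0.03]
(-49.6, -65.0, 65) [-4.96 -3.71 -0.03]
(-38.5, -68.0, 65) [-6.07 -4.01 -0.03]
```

>>> move_arm:
  increments:
    - [-0.8,-1.0,0,0,0]
    - [-1.6,-1.8,0,0,0]
    - [-2.4,-2.5,0,0,0]
    - [-3.2,-3.0,0,0,0]
    - [-4.0,-3.4,0,0,0]

```text
t: 7.92
tool_pos: [0.531, -0.0276, 0.0817]
tool_rot: [-0.513, -3.099, 0.0]
contact_force: [-0.6, 0.9, 0.4]
opening: 0.0001
```

```bash
python3 - <<'E'
from st import *
plan([st(a) for a in np.arange(-.15,0.02,.05)])
E
```

```text
t 7.92 tcp jig [-58.9 -61.7  81.7] tipz 64.7 F jig [-0.9  0.7  0.4] open 0.0001 nose 0.017 twist 0.05 world [ 0.531 -0.028  0.082] tilt [ 0. -0. -1.]
(-54.9, -63.1, 65) [-0.4  -0.14 -0.03]
(-49.6, -65.0, 65) [-0.93 -0.33 -0.03]
(-44.1, -66.7, 65) [-1.48 -0.5  -0.03]
(-38.5, -68.0, 65) [-2.04 -0.63 -0.03]
```

>>> move_arm:
  increments:
    - [-0.5,-0.2,0,0,0]
    - [-1.0,-0.4,0,0,0]
    - [-1.4,-0.5,0,0,0]
    - [-1.7,-0.6,0,0,0]
    - [-1.8,-0.6,0,0,0]

```text
t: 8.55
tool_pos: [0.5458, -0.0388, 0.0817]
tool_rot: [-0.513, -3.099, 0.001]
contact_force: [-1.0, -0.9, -0.1]
opening: -0.0
```

```bash
python3 - <<'E'
from st import *
plan([st(0)])
E
```

```text
t 8.55 tcp jig [-41.3 -67.4  81.7] tipz 64.7 F jig [-0.6 -1.2 -0.1] open -0.0 nose 0.017 twist 0.06 world [ 0.546 -0.039  0.082] tilt [ 0. -0. -1.]
(-38.5, -68.0, 65) [-0.28 -0.06 -0.03]
```

>>> move_arm:
  increments:
    - [-0.1,0,0,0,0]
    - [-0.2,0,0,0,0]
    - [-0.3,0,0,0,0]
    - [-0.3,0,0,0,0]

```text
t: 9.05
tool_pos: [0.5482, -0.0396, 0.0815]
tool_rot: [-0.513, -3.098, 0.0]
contact_force: [-2.4, -0.3, 0.9]
opening: -0.0002
```

>>> move_arm:
  increments:
    - [-0.1,0,0,0,0]
    - [-0.2,0,0,0,0]
    - [-0.2,0,0,0,0]

```text
t: 9.43
tool_pos: [0.5493, -0.0401, 0.0812]
tool_rot: [-0.512, -3.096, 0.0]
contact_force: [-5.5, 0.1, 0.3]
opening: -0.0
```

```bash
python3 - <<'E'
from st import *
from station import get_image
plan([st(0)])
for n in("side","top"):
    d=get_image(n)
    x0,y0=(215,185) if n=='side' else (200,100)
    cv2.imwrite(f'pics/{n}4.png',cv2.resize(d["image"][y0:y0+150,x0:x0+200,::-1],(800,600),interpolation=cv2.INTER_CUBIC))
E
```

```text
t 9.43 tcp jig [-37.5 -67.5  81.2] tipz 64.2 F jig [-5.3 -1.6  0.3] open -0.0 nose 0.017 twist 0.06 world [ 0.549 -0.04   0.081] tilt [ 0.003 -0.001 -1.   ]
(-38.5, -68.0, 65) [ 0.1  -0.05 -0.08]
```

View pics/side4.png

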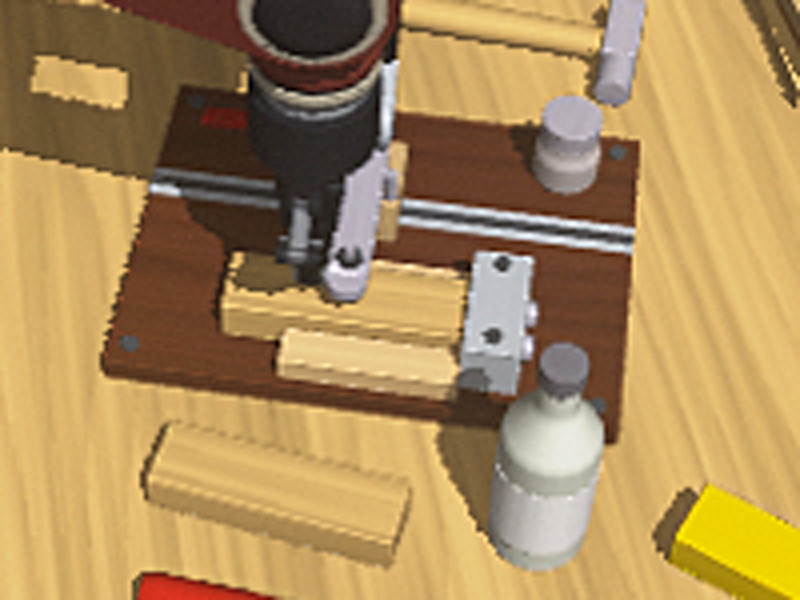

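The side view shows the strap square across the rail: its tip is at (345,290), the stop pin beside it is at (390,185), and the rail is still butted at (465,310). One more small press should confirm the stop.

>>> move_arm:
  increments:
    - [-0.15,0,0,0,0]
    - [-0.15,0,0,0,0]

```text
t: 9.78
tool_pos: [0.5501, -0.0404, 0.0809]
tool_rot: [-0.512, -3.094, -0.0]
contact_force: [-7.1, -0.0, 2.2]
opening: -0.0001
```

```bash
python3 - <<'E'
from st import *
plan([st(0)])
E
```

```text
t 9.78 tcp jig [-36.7 -67.6  80.9] tipz 63.9 F jig [-6.7 -2.3  2.2] open -0.0001 nose 0.017 twist 0.06 world [ 0.55  -0.04   0.081] tilt [ 0.005 -0.001 -1.   ]
(-38.5, -68.0, 65) [ 0.18 -0.04 -0.11]
```

The stop holds: force is rising with almost no motion. I back away, rise, and look at the final strap angle and lever.

>>> move_arm:
  increments:
    - [2,0,0,0,0]
    - [4,0,0,0,0]
    - [4,0,-5,0,0]
    - [4,0,-11,0,0]
    - [3,1,-15,0,0]

```text
t: 10.4
tool_pos: [0.5282, -0.0218, 0.2358]
tool_rot: [0.513, 3.093, 0.0]
contact_force: [1.2, -0.6, -0.1]
opening: 0.0003
```

>>> move_arm:
  increments:
    - [6,0,-2,0,0]
    - [12,0,-2,0,0]
    - [12,0,-2,0,0]

```text
t: 10.78
tool_pos: [0.4112, 0.0182, 0.2521]
tool_rot: [0.51, 3.095, 0.001]
contact_force: [-0.4, -0.9, 0.2]
opening: 0.0001
```

```bash
python3 - <<'E'
from st import *
from station import get_image
plan([(-15,54,190)])
for n in("side","top"):
    d=get_image(n);pickle.dump(d,open(f'{n}5.pkl','wb'))
    x0,y0=(215,185) if n=='side' else (200,100)
    cv2.imwrite(f'pics/{n}5.png',cv2.resize(d["image"][y0:y0+150,x0:x0+200,::-1],(800,600),interpolation=cv2.INTER_CUBIC))
    print(n,(proj(d,jig2w([[-.015,.03,.075],[-.015,-.09,.075],[-.015,-.065,.091],[-.015,.074,.173]],J))-[x0,y0])*4)
E
```

```text
t 10.78 tcp jig [-187.   -57.   252.1] tipz 235.1 F jig [-0.  -1.   0.2] open 0.0001 nose 0.017 twist 0.14 world [0.411 0.018 0.252] tilt [-0.004  0.001 -1.   ]
(-15, 54, 190) [-17.21  11.05   4.6 ]
side [[369.44376486 148.86477819]
 [341.36674931 296.09825958]
 [348.07198069 247.16099271]
 [383.70388838  -9.84773953]]
top [[323.03443956 344.35932595]
 [512.92714715 413.64414676]
 [476.20959742 395.32041748]
 [247.94413563 284.35974592]]
```

View pics/side5.png

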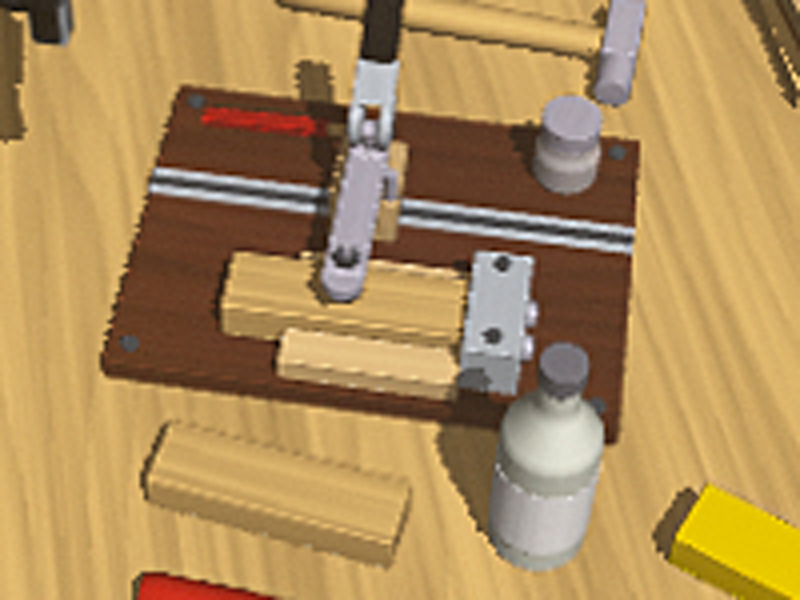

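View pics/top5.png

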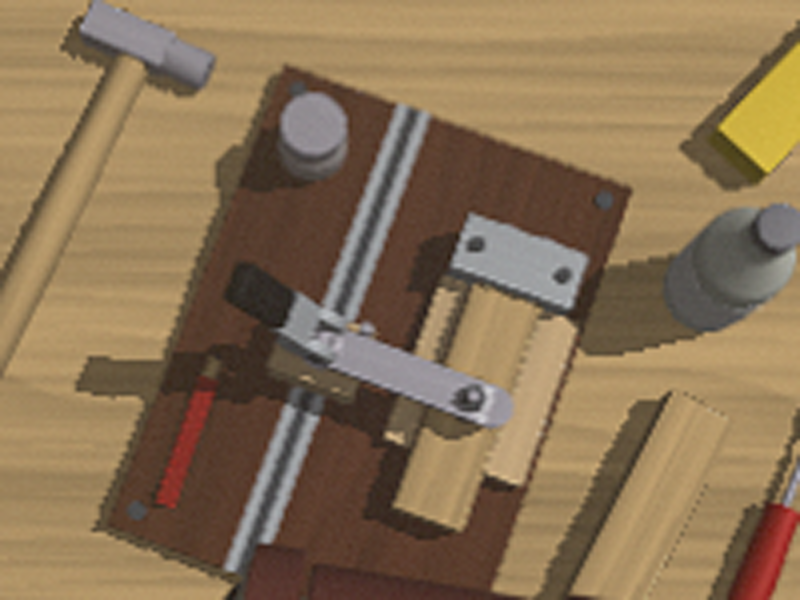

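The strap's tip and nut match the a=0 prediction to within about 2 px in the original image: side tip at (343,290), top nut at (470,397). The stop pin is touching at (365,330) in the top view. The lever grip end in the top view is at (240,280), as predicted. Next I move above the grip.

>>> move_arm:
  increments:
    - [-5,3,0,0,0]
    - [-10,6,0,0,0]
    - [-14,9,1,0,0]
    - [-17.2,11,3,0,0]
    - [-17.2,11,3,0,0]

```text
t: 11.5
tool_pos: [0.6134, 0.0658, 0.2174]
tool_rot: [-0.512, -3.094, 0.001]
contact_force: [-0.5, -0.7, -0.3]
opening: -0.0001
```

```bash
cat > lv.py <<'E'
from plan import *
def lv(th,r=80,gap=0,half=14.5):
    c,s=np.cos(np.radians(th)),np.sin(np.radians(th))
    return (-15.,float(round(30+r*c-10.5*s-half,1)),float(round(93.5+r*s+10.5*c+gap,1)))
E
python3 - <<'E'
from lv import *
plan([lv(54,gap=6)]+[lv(t) for t in range(54,-1,-6)])
E
```

```text
t 11.5 tcp jig [-11.1  53.4 217.4] tipz 200.4 F jig [-0.2 -0.8 -0.3] open -0.0001 nose 0.017 twist 0.05 world [0.613 0.066 0.217] tilt [ 0.005 -0.002 -1.   ]
(-15.0, 54.0, 170.4) [0.37 0.07 3.01]
(-15.0, 54.0, 164.4) [0.37 0.07 3.61]
(-15.0, 61.2, 160.0) [0.37 0.79 4.04]
(-15.0, 67.9, 154.8) [0.36 1.46 4.56]
(-15.0, 74.0, 149.0) [0.36 2.07 5.14]
(-15.0, 79.5, 142.6) [0.36 2.62 5.78]
(-15.0, 84.3, 135.6) [0.35 3.1  6.48]
(-15.0, 88.3, 128.2) [0.35 3.5  7.22]
(-15.0, 91.6, 120.4) [0.34 3.83 8.  ]
(-15.0, 94.0, 112.3) [0.34 4.07 8.81]
(-15.0, 95.5, 104.0) [0.34 4.23 9.64]
```

>>> move_arm:
  increments:
    - [0.3,0.1,1.5,0,0]
    - [0.3,0.1,3,0,0]
    - [0.3,0.1,3,0,0]

```text
t: 11.88
tool_pos: [0.6073, 0.0675, 0.1899]
tool_rot: [-0.513, -3.096, 0.001]
contact_force: [-0.2, 0.5, -0.2]
opening: -0.0004
```

```bash
python3 - <<'E'
from lv import *
from station import get_image
plan([lv(54,gap=6)]+[lv(t) for t in range(54,-1,-6)])
for n in("side","top"):
    d=get_image(n);pickle.dump(d,open(f'{n}6.pkl','wb'))
    x0,y0=(245,145) if n=='side' else (200,100)
    cv2.imwrite(f'pics/{n}6.png',cv2.resize(d["image"][y0:y0+120,x0:x0+160,::-1],(800,600),interpolation=cv2.INTER_CUBIC))
E
```

```text
t 11.88 tcp jig [-17.4  53.  189.9] tipz 172.9 F jig [-0.4  0.4 -0.2] open -0.0004 nose 0.017 twist 0.03 world [0.607 0.067 0.19 ] tilt [ 0.003 -0.001 -1.   ]
(-15.0, 54.0, 170.4) [-0.24  0.1   0.24]
(-15.0, 54.0, 164.4) [-0.24  0.1   0.84]
(-15.0, 61.2, 160.0) [-0.24  0.82  1.28]
(-15.0, 67.9, 154.8) [-0.25  1.49  1.8 ]
(-15.0, 74.0, 149.0) [-0.25  2.1   2.38]
(-15.0, 79.5, 142.6) [-0.25  2.65  3.02]
(-15.0, 84.3, 135.6) [-0.25  3.13  3.72]
(-15.0, 88.3, 128.2) [-0.25  3.53  4.46]
(-15.0, 91.6, 120.4) [-0.26  3.86  5.24]
(-15.0, 94.0, 112.3) [-0.26  4.1   6.05]
(-15.0, 95.5, 104.0) [-0.26  4.25  6.88]
```

View pics/side6.png

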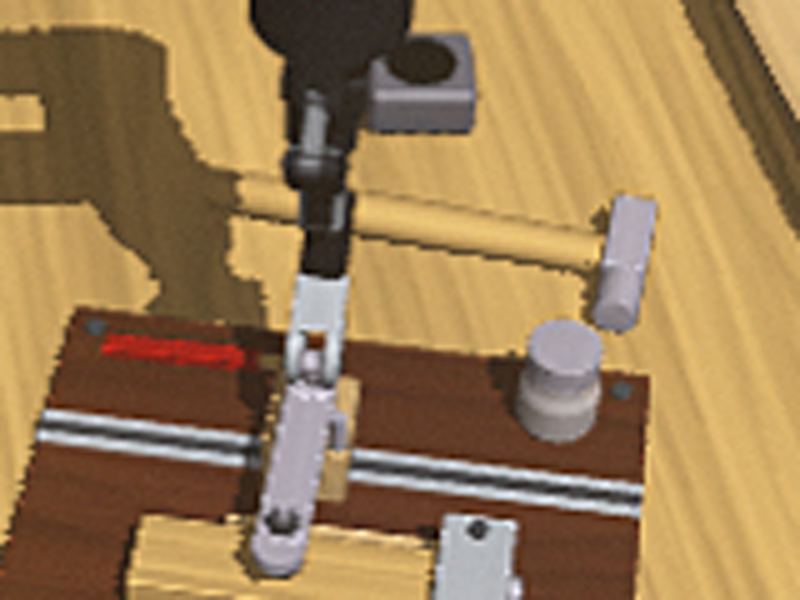

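The side view shows the fingertips at (325,215), directly above the black grip (325,250) and in line with the lever. I'm pushing down along its arc.

>>> move_arm:
  increments:
    - [-0.2,0.1,0.4,0,0]
    - [-0.2,0.1,0.8,0,0]
    - [-0.2,0.5,1.1,0,0]
    - [-0.2,0.8,1.3,0,0]
    - [-0.2,1.2,1.6,0,0]

```text
t: 12.6
tool_pos: [0.6148, 0.0784, 0.1762]
tool_rot: [0.513, 3.099, -0.001]
contact_force: [-1.9, -1.4, 3.5]
opening: 0.0
```

```bash
python3 - <<'E'
from lv import *
plan([lv(t) for t in range(42,-1,-6)])
E
```

```text
t 12.6 tcp jig [-13.8  65.8 176.2] tipz 159.2 F jig [-1.4 -1.9  3.5] open 0.0 nose 0.017 twist 0.05 world [0.615 0.078 0.176] tilt [-0.001 -0.001 -1.   ]
(-15.0, 67.9, 154.8) [0.12 0.21 0.43]
(-15.0, 74.0, 149.0) [0.12 0.82 1.01]
(-15.0, 79.5, 142.6) [0.12 1.37 1.65]
(-15.0, 84.3, 135.6) [0.12 1.85 2.35]
(-15.0, 88.3, 128.2) [0.12 2.25 3.09]
(-15.0, 91.6, 120.4) [0.12 2.58 3.87]
(-15.0, 94.0, 112.3) [0.12 2.83 4.68]
(-15.0, 95.5, 104.0) [0.12 2.98 5.51]
```

Contact is at about 3.5 N upward with a small inward component, as expected. I continue along the arc.

>>> move_arm:
  increments:
    - [0.1,0.2,0.4,0,0]
    - [0.1,0.5,0.8,0,0]
    - [0.1,0.8,1.2,0,0]
    - [0.1,1.1,1.5,0,0]
    - [0.1,1.4,1.8,0,0]

```text
t: 13.22
tool_pos: [0.6184, 0.0922, 0.1577]
tool_rot: [0.513, 3.099, 0.0]
contact_force: [0.1, -0.4, 3.3]
opening: -0.0002
```

```bash
python3 - <<'E'
from lv import *
from station import get_image
plan([lv(t) for t in range(30,-1,-6)])
for n in("side",):
    d=get_image(n)
    x0,y0=(245,145) if n=='side' else (200,100)
    cv2.imwrite(f'pics/{n}7.png',cv2.resize(d["image"][y0:y0+150,x0:x0+200,::-1],(800,600),interpolation=cv2.INTER_CUBIC))
E
```

```text
t 13.22 tcp jig [-14.9  80.  157.7] tipz 140.7 F jig [ 0.2 -0.4  3.3] open -0.0002 nose 0.017 twist 0.05 world [0.618 0.092 0.158] tilt [-0.001  0.    -1.   ]
(-15.0, 79.5, 142.6) [ 0.01 -0.05 -0.19]
(-15.0, 84.3, 135.6) [0.01 0.43 0.51]
(-15.0, 88.3, 128.2) [0.01 0.83 1.25]
(-15.0, 91.6, 120.4) [0.01 1.16 2.03]
(-15.0, 94.0, 112.3) [0.01 1.4  2.84]
(-15.0, 95.5, 104.0) [0.02 1.55 3.67]
```

View pics/side7.png

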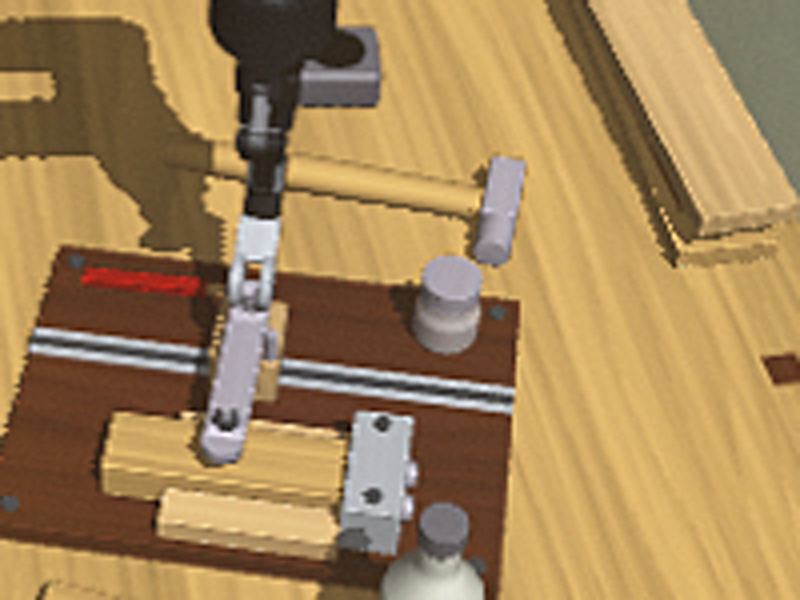

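The lever is foreshortening with the fingers on its grip (265,195), and strap and rail are unchanged. I continue.

>>> move_arm:
  increments:
    - [0,0.2,0.5,0,0]
    - [0,0.5,0.9,0,0]
    - [0,0.7,1.3,0,0]
    - [0,0.9,1.7,0,0]
    - [0,1.1,2.1,0,0]

```text
t: 13.9
tool_pos: [0.6219, 0.1027, 0.1367]
tool_rot: [0.513, 3.099, 0.001]
contact_force: [1.1, 1.4, 4.5]
opening: 0.0
```

```bash
python3 - <<'E'
from lv import *
plan([lv(t) for t in range(12,-1,-6)])
E
```

```text
t 13.9 tcp jig [-14.9  91.1 136.7] tipz 119.7 F jig [0.5 1.7 4.5] open 0.0 nose 0.017 twist 0.05 world [0.622 0.103 0.137] tilt [-0.  0. -1.]
(-15.0, 91.6, 120.4) [ 0.01  0.05 -0.07]
(-15.0, 94.0, 112.3) [0.01 0.29 0.74]
(-15.0, 95.5, 104.0) [0.01 0.44 1.57]
```

>>> move_arm:
  increments:
    - [0,0.1,0.4,0,0]
    - [0,0.2,0.8,0,0]
    - [0,0.3,1.1,0,0]
    - [0,0.3,1.4,0,0]
    - [0,0.3,1.6,0,0]

```text
t: 14.52
tool_pos: [0.6227, 0.1055, 0.1206]
tool_rot: [-0.513, -3.099, -0.001]
contact_force: [2.2, 3.4, 5.2]
opening: 0.0001
```

>>> move_arm:
  increments:
    - [0,0,0.1,0,0]
    - [0,0,0.2,0,0]

```text
t: 14.78
tool_pos: [0.6229, 0.1056, 0.1194]
tool_rot: [0.513, 3.099, 0.001]
contact_force: [0.9, 3.0, 9.2]
opening: -0.0
```

```bash
python3 - <<'E'
from lv import *
plan([lv(0)])
E
```

```text
t 14.78 tcp jig [-15.   94.1 119.4] tipz 102.4 F jig [-0.1  3.1  9.2] open -0.0 nose 0.017 twist 0.05 world [0.623 0.106 0.119] tilt [-0.     0.001 -1.   ]
(-15.0, 95.5, 104.0) [ 0.    0.14 -0.16]
```

>>> move_arm:
  increments:
    - [0,0,0.1,0,0]
    - [0,0,0.2,0,0]
    - [0,0,0.2,0,0]

```text
t: 15.15
tool_pos: [0.6232, 0.1057, 0.1188]
tool_rot: [0.513, 3.098, 0.001]
contact_force: [-1.5, 2.8, 11.5]
opening: 0.0003
```

```bash
python3 - <<'E'
from lv import *
plan([lv(0)])
E
```

```text
t 15.15 tcp jig [-14.7  94.3 118.8] tipz 101.8 F jig [-2.4  2.2 11.5] open 0.0003 nose 0.017 twist 0.06 world [0.623 0.106 0.119] tilt [-0.001  0.001 -1.   ]
(-15.0, 95.5, 104.0) [ 0.03  0.12 -0.22]
```

>>> move_arm:
  increments:
    - [0,0,0.2,0,0]
    - [0,0,0.4,0,0]
    - [0,0,0.4,0,0]

```text
t: 15.52
tool_pos: [0.6241, 0.1057, 0.1174]
tool_rot: [0.513, 3.097, 0.002]
contact_force: [-5.1, 3.6, 20.2]
opening: 0.0
```

```bash
python3 - <<'E'
from lv import *
plan([lv(0)])
E
```

```text
t 15.53 tcp jig [-13.9  94.6 117.4] tipz 100.4 F jig [-6.   1.7 20.2] open 0.0 nose 0.017 twist 0.05 world [0.624 0.106 0.117] tilt [-0.003  0.002 -1.   ]
(-15.0, 95.5, 104.0) [ 0.11  0.09 -0.36]
```

At 20 N against a lever that needs 3–6 N, the tip is at or below the expected level height, so the lever is at its end stop. I lift straight up and inspect.

>>> move_arm:
  increments:
    - [0,0,-2,0,0]
    - [0,0,-6,0,0]
    - [0,0,-10,0,0]
    - [5,0,-12,0,0]
    - [11,0,-12,0,0]

```text
t: 16.15
tool_pos: [0.518, 0.14, 0.2337]
tool_rot: [0.516, 3.098, -0.002]
contact_force: [0.1, 0.7, 0.6]
opening: 0.0003
```

>>> move_arm:
  increments:
    - [6,0,0,0,0]
    - [11,2,0,0,0]
    - [11,2,0,0,0]

```text
t: 16.52
tool_pos: [0.4177, 0.1956, 0.231]
tool_rot: [-0.507, -3.098, 0.004]
contact_force: [0.2, -0.4, 0.1]
opening: 0.0001
```

```bash
python3 - <<'E'
from lv import *
from station import get_image
plan([])
for n in("side","top"):
    d=get_image(n);pickle.dump(d,open(f'{n}8.pkl','wb'))
    x0,y0=(245,175) if n=='side' else (210,110)
    cv2.imwrite(f'pics/{n}8.png',cv2.resize(d["image"][y0:y0+120,x0:x0+160,::-1],(800,600),interpolation=cv2.INTER_CUBIC))
    print(n,'levertip down, nut(-7mm), striptip, hinge',np.round((proj(d,jig2w([[-.015,.12,.104],[-.015,-.065,.084],[-.015,-.09,.068],[-.09,-.065,.048]],J))-[x0,y0])*5).tolist())
    cv2.imwrite(f'pics/{n}8f.png',cv2.resize(d["image"][:,:,::-1],(784,588)))
E
```

```text
t 16.52 tcp jig [-238.2  113.   231. ] tipz 214.0 F jig [ 0.3 -0.3  0.1] open 0.0001 nose 0.017 twist 0.25 world [0.418 0.196 0.231] tilt [ 0.002 -0.003 -1.   ]
side levertip down, nut(-7mm), striptip, hinge [[337.0, 73.0], [285.0, 368.0], [276.0, 429.0], [134.0, 394.0]]
top levertip down, nut(-7mm), striptip, hinge [[173.0, 303.0], [544.0, 446.0], [589.0, 469.0], [484.0, 601.0]]
```

View pics/side8.png

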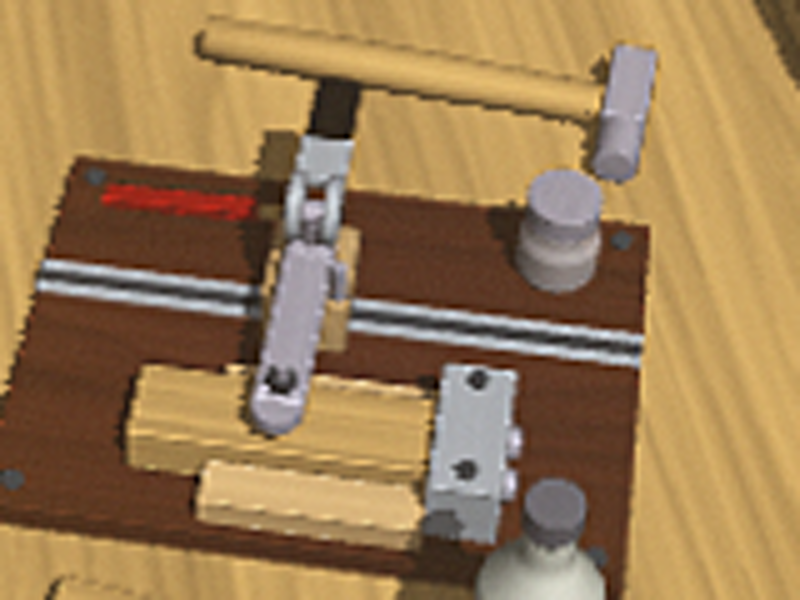

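View pics/top8.png

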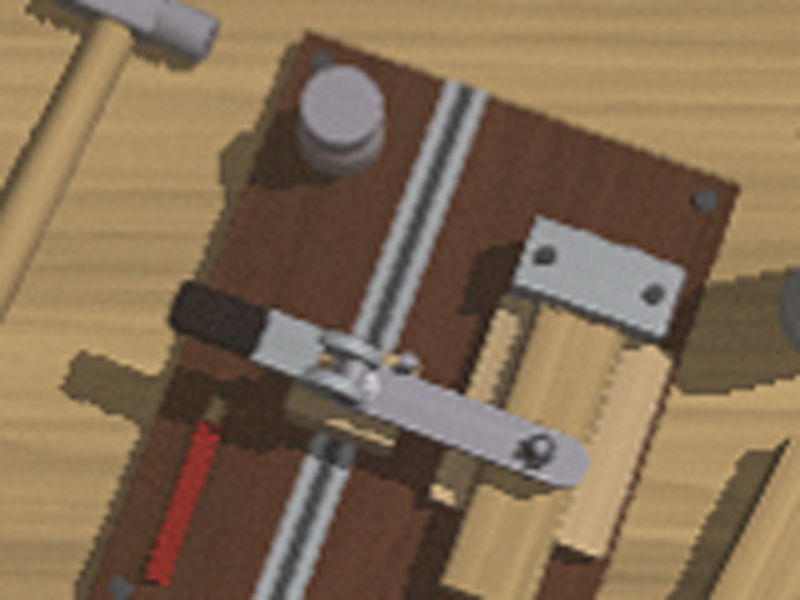

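Side view: the lever is level with its grip end at (338,80), against a predicted (337,73). The strap tip is at (272,428), against (276,429) for the lowered strap. The rail is flush against the guide at (430,430). Top view: the grip end is at (175,303), against (173,303), and the nut at (540,448) matches. The jar, pencil and hammer have not moved, so I'm handing in.

```bash
python3 -c "
from station import order
print(order.finish_job())"
```

```text
the job is handed in; nothing more can be done
None
```

The rail is butted against the drill-guide block, the strap is across it at the stop pin, and the cam lever is fully down. I handed the job in at about 16.6 s of the 54 s allowed.

- **Rail:** I pushed it about 15 mm with closed fingertips until it stopped at the block. The force rose to 9 N with no further motion.
- **Strap:** I swung it round to the stop pin, where it took about 7 N with under 1 mm of movement.
- **Lever:** I then pushed it down along its arc to its end stop, finishing with 20 N on a lever that needs 3–6 N.

**Last checks:** in both cameras the lever end, nut and strap tip lay within about 1.5 image pixels of where they should be when locked. The rail was flush with the guide, and the robot was clear with about 0 N on the tool. The jar, pencil and hammer looked undisturbed, as did the glue bottle where it was in view. I did not check the spare rail, screwdriver and tape measure again after the lever push.

**Disagreements:**
- While I pressed on the lever, the tip height read up to 3.6 mm below the nominal 104 mm. I put this down to flex in the arm and calibration error.
- The rail butted about 1 mm short of the predicted position, which is within calibration.

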